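Take the keyhole cover off a sample mill with a left-hand nut

ROBOT

A 6-joint arm with a two-finger parallel gripper is mounted at the origin on a cart in front of the work surface, level with it; the furniture and walls round the work are solid. World frame = base frame: x ahead of the robot, y to its left, z up, the work surface at z = 0. Lengths are in m, angles in degrees, forces in N, time in s.
With the tool pointing down it reaches from about 0.4 to 0.825 m from the base axis. Payload 7 kg.
Tool frame: the origin (TCP) lies at the very end of the fingers, on their centre line; the grasp point (between the pads) lies 19 mm behind it; y points along the fingers, x is the direction in which the jaws open and shut, and the axes are right-handed (so a half turn about y gives the same grasp; the last joint's range is limited). The gripper opens to 88 mm and grips with 3 to 60 N. Pads are 19 mm wide; open, the fingers measure 130 mm over their backs; the gripper's body (78 mm by 193 mm) begins 47 mm behind the grasp point.
Start: joints at [84.574, 20.546, 0.682, 0, -70.136, -16.507], TCP at [0.252, 0.626, 0.227] pointing down, gripper open.
Joint ranges: [-176.03, 176.03], [-82.01, 121.73], [-58.28, 71.71], [-173.87, 95.51], [-174.79, -0.11], [-173.66, 173.66]. Speed limits (degrees/s): [136.94, 136.94, 172.46, 180, 180, 180].

INTERFACE

Orientations are given as [roll, pitch, yaw] about the fixed x, y, z axes, in that order (R = Rz(yaw) Ry(pitch) Rx(roll)).
In Python, from plant import ctrl gives the robot as it stands.
- The arm moves only by the shell command python3 -m crank 'ROWS'. ROWS is JSON, a list that holds one entry, the list of rows, each a list of 5 numbers: the closure, from -1 (fully open) to 1 (shut), then the shift along the tool's x, y, z in mm, then the turn about the tool's y in rad. In form: [[[claw, x, y, z, turn], ...]]. A call has 1 to 12 rows; each row is the pose to reach, as a shift and turn from the pose commanded when the call began, along the tool's axes at that moment; what a row does not reach only later rows make up. A row lasts 1/8 s, in which the tool goes at most 62.5 mm and 10.7 degrees, less where a joint would pass 70% of its speed; a pose out of reach is approached as far as the arm can. A call with a gripper value outside its range is refused whole. The fingers move at their own pace and stop on an object; the grip force is fixed at half the most. Time passes only in rows, so rows that repeat a pose let the fingers close. It gives the time, the measured TCP pose, the force and the opening at its end, in the units of the state.
- ctrl.get_obs(): the state, without advancing time (a new reading comes with each control period).
- ctrl.snapshot(name): name is "side" or "top" or "wrist"; returns the picture (480x640x3 uint8, red, green, blue); there is no depth.
- ctrl.camera_model(name): a dict with "fx", "fy", "cx", "cy" (pixels), "dist_coeffs" ([k1, k2, p1, p2, k3] as OpenCV has them; the pictures are not rectified), "origin" and "orientation" of the camera in the world; the wrist camera has in their place "hand_eye" (4x4, takes a point from camera to tool coordinates, whose origin is the TCP and whose axes are the tool frame's). Camera axes: x right, y down, z forward; pixel columns grow to the right and rows downward; lengths in m; the calibration is good to about 2 mm. A picture is of the moment at which its call begins: read the wrist's pose just before it. camera_model takes no time and is no camera call.
- ctrl.close_job(): hands the job in, once; it reports no verdict.
Trained networks look in the newest picture that a camera, given by its name, has taken for a name from the list of things; names that differ only in an ending like _2 or _b are one class to them, and where a whole thing is asked for, a point or a joint stands for the part that bears it (a point fixed in the world has none). Each returns a list of dicts, best first, with "confidence" (0 to 1); they miss things now and then, are a little off and sometimes report something else, mostly with a low value. They report only what shows in the picture. A call takes as long as a camera call.
- ctrl.find_in(camera, name): "extent" ([left, top, width, height] in pixels, round what is visible of it).
The state is a dict: "clock": time; "joint_pos": joint angles; "qvel": joint speeds; "tau": joint torques, N m; "tool_pos": TCP position; "orientation": TCP orientation; "force": force on the tool from outside, world axes, zero at the start; "moment": the same for the moment, N m; "opening": finger opening in m.
Only numpy, scipy, OpenCV 4.12 (cv2) and the standard library are available. Lean on these libraries where they do the work, as an engineer would, in place of code of your own. Each camera call takes 0.05 s, during which the arm holds its last target.

TASK

The sample mill has to be cleaned: unscrew the wing nut on its sloping face, which has a left-hand thread (it loosens clockwise, as seen by someone facing it), until it stands well clear of the cover plate. Then, keeping the plate against the face, push it up the slope until the wide ends of its keyhole slots are over the studs, lift it off, and lay it down gently (no dropping) flat in the white tray with its handle upward, leaving the nut backed off. The beaker and the stopper stay standing where they are in the tray; the bottles, the timer and the marker stay where they are too.

Things in the scene. Friction and masses are not known exactly. Their poses are not given: they have to be found in the camera images.
- mill: White wedge-shaped bench mill, fixed, 200 (x) x 170 x 138 mm high, plus a 45 mm hopper (60 mm dia) on top at the rear. Origin on the bench under its middle; +x is its rear, z up; its face looks to the robot's right. Its flat face slopes at 28 deg, rising toward +x from 60 mm height at the front edge (x = -100 mm) to 138 mm: the face's outward normal leans 28 deg from vertical toward mill -x.
- face (a point): Point on the sloping face, fixed to the mill, where the cover's origin lies while it hangs; x points up the slope, z out along the face's normal. In this frame two headed studs (neck 6 mm dia and 9 mm long, head 13 mm dia and 4 mm thick) stand at x = 32, y = +-41 mm, and the 8 mm stud of the nut at x = -44, y = 0 mm.
- nut (a joint): Left-hand wing nut, captive: angle (rad) from fully tight, grows as it turns CLOCKWISE seen from outside, facing the slope. Stops at 0 and 3.3; starts at 0 to 0.5. Rises 3 mm per rad along the normal. When tight its 18 mm skirt sits 4.5 mm deep in the cover's pocket and locks the cover; from 2.6 it is well clear. Resists with about 0.1 N m, stays where left.
- nut_grip (a point): On the nut's axis, 10 mm below the top of its black wings; turns and rises with the nut. The wings are one bar 10 mm thick (point x), 42 mm long (point y), 30 mm high (point z, outward along the normal). A 30 mm flange lies 22 mm under this point, the plate's outer face 26 mm under it when tight. At joint 0 the bar lies straight across the slope.
- cover: Loose aluminium plate 6 mm thick, 0.3 kg, x (up-slope) -62 to 60 mm, y +-55 mm. Origin on its underside, z to the handle side. Keyholes at y = +-41 mm: 9 mm slot ending at x = 35, wide 21 mm hole at x = 10 mm. Slid 22 mm (18 to 26) up from hanging, the stud heads pass; while hung it has 3 mm play off the face. The nut's pocket is open down-slope by a 12 mm mouth.
- cover_grip (a point): Middle of the cover's blue bar handle: 12 mm thick (x), 54 mm long (y), 16 mm high, its top 38 mm above the plate's outer face. This point is 36 mm above the plate's underside and at x = 20 mm of the cover; axes as the cover's. Two 9 mm posts at y = +-21 mm; 22 mm free under the bar. The nut's axis is 64 mm down-slope: open fingers at most 60 mm here.
- tray: White enamel tray with blue rim, fixed, 237 (x) x 287 (y) x 34 mm high, its long axis y roughly along the robot's x. Origin under its middle on the bench, z up. Floor 2 mm above the bench, flat for 196 x 244 mm, then sloping walls. The cover may lie there at any turn.
- beaker: Clear beaker 58 mm dia, 68 mm high, standing on the tray floor near one end (tray +y or -y). Origin at the middle of its underside, z up.
- stopper: Black rubber stopper 28 mm dia, 31 mm high, standing on the tray floor near the other end. Origin at the middle of its underside, z up.
- bottle_blue: White bottle with blue cap, 56 mm dia, 125 mm high, standing close beside the mill (its -y side, away from the robot). Origin at the middle of its underside, z up.
- bottle_white: Pale translucent bottle with white cap, 48 mm dia, 105 mm high, standing close behind the mill (its +x side). Origin at the middle of its underside, z up.
- timer: White timer 62 x 62 x 19 mm, flat on the bench close beside the mill (its +y side, nearest the robot). Origin at the middle of its underside.
- marker: Red and white marker 146 mm long (y), 14 mm thick, lying on the bench to the robot's left. Origin at the middle of its underside.

How it is judged (in metres and radians):
On the way, in this order (a step that is already met when the one before it is completed fails the run):
1. the nut is unscrewed clear of the plate while the plate still hangs in its place (value of joint nut above 2.5 rad and x of cover in the frame of face below 0.01 m and z of cover in the frame of face below 0.006 m), for 0.1 s.
2. the plate is slid up the slope to the wide ends of its slots, still against the face (x of cover in the frame of face above 0.014 m and z of cover in the frame of face below 0.007 m), for 0.05 s.
3. the plate is lifted clear of the stud heads (z of cover in the frame of face above 0.022 m), for 0.1 s.
At the end, for the whole second after the job is handed in: The cover lies at rest flat (within 0.08 rad, underside within 8 mm of the tray's own underside level, so on its floor) inside the tray, handle up, released; the nut is still backed off (over 2.4 rad); beaker and stopper stand upright in the tray (x of cover in the frame of tray between -0.075 and 0.075 m and y of cover in the frame of tray between -0.09 and 0.09 m and angle between cover's own z axis and vertical below 0.08 rad and z of cover in the frame of tray below 0.008 m and linear speed of cover below 0.02 m/s and value of joint nut above 2.4 rad and angle between each of beaker, stopper's own z axis and vertical below 0.15 rad); the robot touches nothing.
It fails at once if a bystander was pushed more than 25 mm from its place (distance of any of beaker, stopper, bottle_blue, bottle_white, timer, marker from where it was at the start of the episode above 0.025 m).
It fails at once if a bottle, the beaker or the stopper was knocked over (angle between any of beaker, stopper, bottle_blue, bottle_white's own z axis and vertical above 0.5 rad).
It fails at once if the cover was dropped into the tray (faster than 0.6 m/s just over its floor) (horizontal distance between cover and tray below 0.12 m and z of cover in the frame of tray below 0.04 m and linear speed of cover above 0.6 m/s).
It fails at once if the cover was dropped on the bench or floor (height (world z) of cover below 0.03 m and horizontal distance between cover and tray above 0.2 m).
It also fails if it takes over 61 s, if anything falls off the work surface, if the arm or the gripper's body presses on something with over 40 N, if the wrist force passes 120 N, or if a joint passes its speed limit or range.

## Working session

There is one attempt and no reset: what is moved stays moved. The work goes in short steps, Python scripts to look and compute and a shell command to move; the robot and the scene stay as the last step left them, time stands still between calls to the robot, and variables do not carry over. Pictures are saved under pics/ and viewed, and the job is handed in when it is done.

```bash
ls; mkdir -p pics
cat > h.py <<'E'
import numpy as np, cv2
from scipy.spatial.transform import Rotation as R
from plant import ctrl
def snap(n,f):
    o=ctrl.get_obs(); im=ctrl.snapshot(n); cv2.imwrite('pics/'+f,im[:,:,::-1]); return o,im
E
python3 - <<'E'
from h import *
print(ctrl.get_obs())
for n in ['side','top','wrist']:
    print(n,ctrl.camera_model(n)); snap(n,n+'0.png')
print(ctrl.get_obs()['clock'])
E
```

```text
pics
{'clock': 0.0, 'joint_pos': array([ 8.45731966e+01,  2.05922461e+01,  6.31416520e-01, -1.92735255e-02,
       -7.01362741e+01, -1.65066279e+01]), 'qvel': array([-2.57632863e-02,  5.90044653e-05,  9.54467346e-03,  3.15898166e-02,
       -1.04980460e-02,  1.82036822e-02]), 'tau': array([-2.55239347e-04, -5.82710123e+01,  2.93066096e+01,  6.99768528e+00,
        7.14881869e-03, -1.64678750e-04]), 'tool_pos': array([0.25198027, 0.6256523 , 0.2255983 ]), 'orientation': array([-8.99897791e+01, -9.82497914e-02, -1.11940004e+02]), 'force': array([0.47206174, 0.40243576, 0.66545828]), 'moment': array([-0.04407336, -0.00738299, -0.0574081 ]), 'opening': 0.08761447411236303}
side {'fx': 536.2906415815456, 'fy': 536.2906415815456, 'cx': 320.62903577460185, 'cy': 246.26487171643456, 'dist_coeffs': array([-0.12719494,  0.        ,  0.        ,  0.        ,  0.        ]), 'origin': array([ 0.62590024, -1.01937155,  1.0629518 ]), 'orientation': array([-132.77288945,    1.23717187,    2.99956194])}
top {'fx': 576.0550766897804, 'fy': 576.0550766897804, 'cx': 309.50502809276367, 'cy': 246.1786195110078, 'dist_coeffs': array([-0.08493468,  0.        ,  0.        ,  0.        ,  0.        ]), 'origin': array([0.42257765, 0.04074226, 1.33526415]), 'orientation': array([-172.79443296,    0.60907474,  -88.72404772])}
wrist {'fx': 383.61389320008504, 'fy': 383.61389320008504, 'cx': 322.0119317082554, 'cy': 239.7375603275255, 'dist_coeffs': array([-0.000853,  0.      ,  0.      ,  0.      ,  0.      ]), 'hand_eye': array([[ 9.99999786e-01, -6.53192191e-04, -3.05763449e-05,
         1.17817637e-03],
       [-1.30611133e-04, -2.45338148e-01,  9.69437557e-01,
        -1.58750480e-01],
       [-6.40730586e-04, -9.69437345e-01, -2.45338181e-01,
         6.57836814e-02],
       [ 0.00000000e+00,  0.00000000e+00,  0.00000000e+00,
         1.00000000e+00]])}
0.15
```

View pics/side0.png

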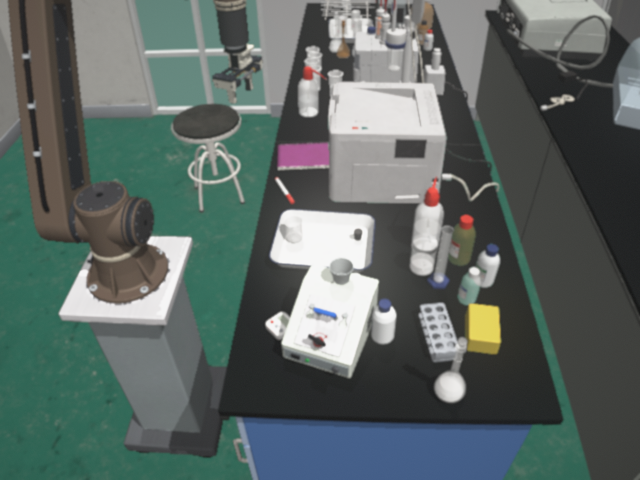

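View pics/top0.png

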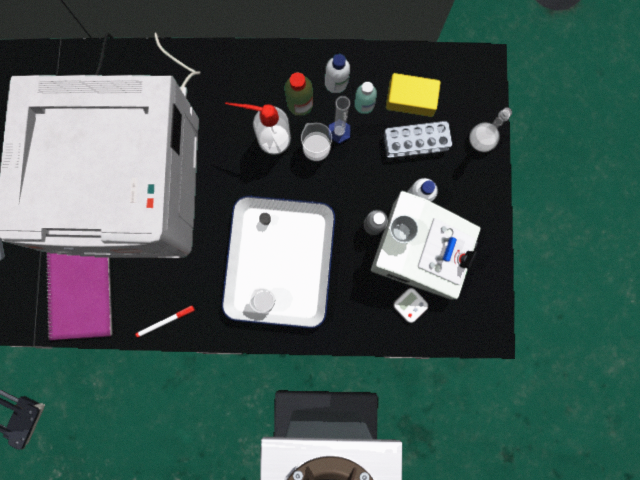

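View pics/wrist0.png

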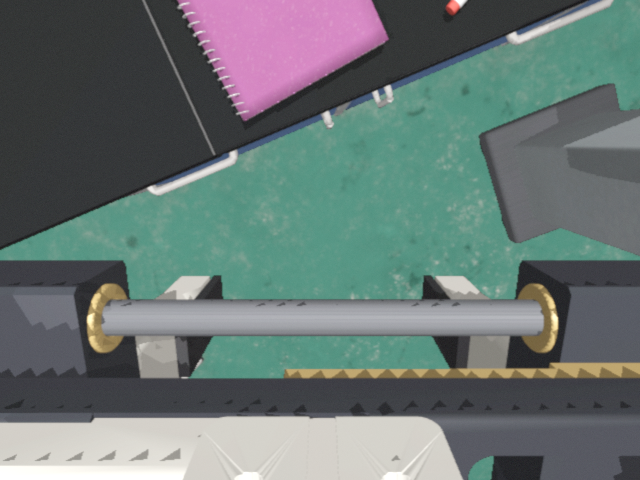

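Run:
```python
from h import *
for c in ['top','side']:
  for n in ['mill','nut','nut_grip','cover','cover_grip','tray','beaker','stopper','bottle_blue','bottle_white','timer','marker']:
    r=ctrl.find_in(c,n)
    print(c,n,[(np.round(d['extent']).astype(int).tolist(),round(d['confidence'],2)) for d in r[:2]])
t=cv2.imread('pics/top0.png'); cv2.imwrite('pics/topm.png',cv2.resize(t[170:330,350:510],(800,800*1),interpolation=3)[:600])
cv2.imwrite('pics/topm.png',cv2.resize(t[180:320,360:500],(600,600),interpolation=3))
cv2.imwrite('pics/topt.png',cv2.resize(t[190:335,215:345],(540,600),interpolation=3))
s=cv2.imread('pics/side0.png');cv2.imwrite('pics/sidem.png',cv2.resize(s[255:375,270:400],(650,600),interpolation=3))
print(ctrl.get_obs()['clock'])
```

```text
top mill [([372, 191, 108, 110], 0.96)]
top nut [([410, 179, 26, 18], 0.75), ([454, 251, 23, 20], 0.57)]
top nut_grip [([459, 252, 16, 16], 0.6)]
top cover [([418, 215, 57, 69], 0.81)]
top cover_grip [([417, 216, 58, 69], 0.78)]
top tray [([222, 196, 114, 132], 0.62)]
top beaker [([252, 287, 22, 24], 0.97)]
top stopper [([138, 306, 55, 32], 0.69), ([257, 214, 14, 14], 0.54)]
top bottle_blue [([409, 179, 28, 24], 0.88)]
top bottle_white [([457, 255, 19, 16], 0.69), ([362, 210, 28, 28], 0.67)]
top timer [([395, 289, 31, 31], 0.68)]
top marker [([136, 306, 57, 32], 0.62)]
side mill [([284, 257, 91, 120], 0.95)]
side nut []
side nut_grip [([373, 299, 22, 45], 0.73), ([307, 335, 17, 14], 0.43)]
side cover [([294, 293, 58, 63], 0.87), ([371, 298, 24, 46], 0.32)]
side cover_grip [([297, 297, 57, 56], 0.76), ([306, 306, 40, 42], 0.45)]
side tray [([270, 210, 105, 64], 0.97)]
side beaker [([284, 217, 21, 26], 0.87)]
side stopper [([352, 226, 16, 16], 0.51)]
side bottle_blue [([374, 298, 20, 45], 0.58)]
side bottle_white []
side timer [([261, 313, 29, 23], 0.9)]
side marker [([298, 296, 57, 60], 0.45)]
1.35
```

View pics/topm.png

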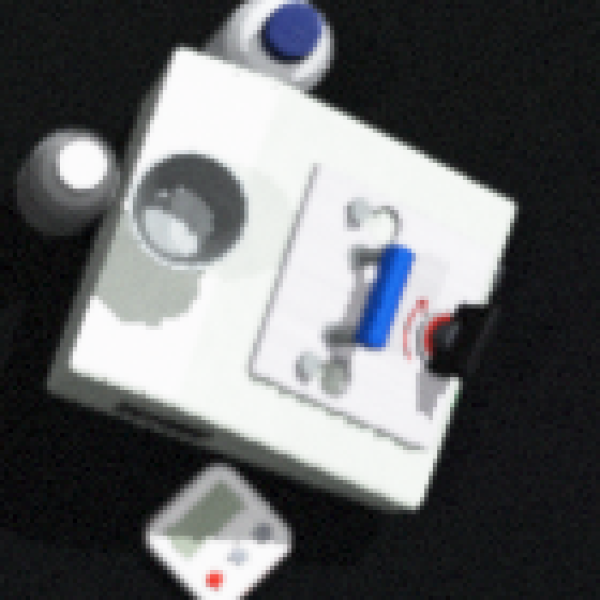

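View pics/topt.png

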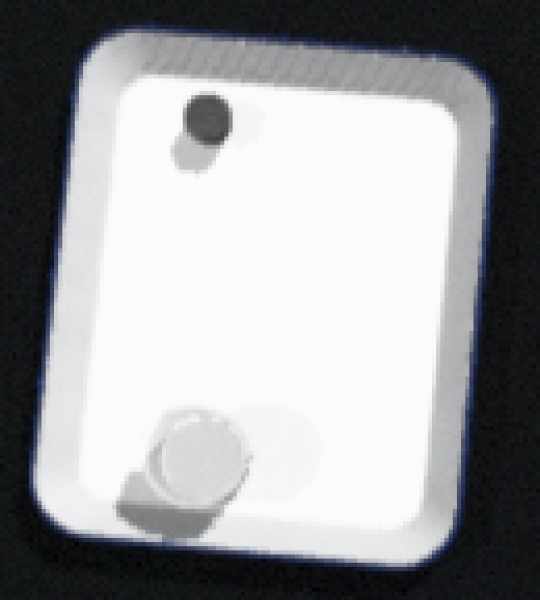

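View pics/sidem.png

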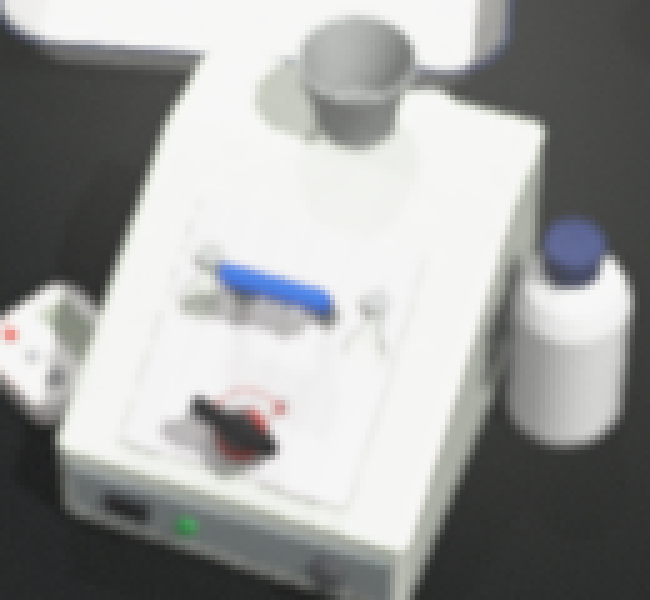

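```bash
cat >> h.py <<'E'
CM={n:ctrl.camera_model(n) for n in ['top','side','wrist']}
def campose(n,obs=None):
    m=CM[n]
    if n=='wrist':
        T=np.eye(4);T[:3,:3]=R.from_euler('xyz',obs['orientation'],degrees=True).as_matrix();T[:3,3]=obs['tool_pos']
        return T@m['hand_eye']
    T=np.eye(4);T[:3,:3]=R.from_euler('xyz',m['orientation'],degrees=True).as_matrix();T[:3,3]=m['origin'];return T
def proj(n,P,obs=None):
    m=CM[n];T=np.linalg.inv(campose(n,obs))
    K=np.array([[m['fx'],0,m['cx']],[0,m['fy'],m['cy']],[0,0,1.]])
    return cv2.projectPoints(np.atleast_2d(P).astype(float),cv2.Rodrigues(T[:3,:3])[0],T[:3,3],K,m['dist_coeffs'])[0][:,0]
def onplane(n,uv,z,obs=None):
    m=CM[n];T=campose(n,obs);K=np.array([[m['fx'],0,m['cx']],[0,m['fy'],m['cy']],[0,0,1.]])
    p=cv2.undistortPoints(np.array(uv,float).reshape(-1,1,2),K,m['dist_coeffs'])[:,0]
    d=np.c_[p,np.ones(len(p))]@T[:3,:3].T; s=(z-T[2,3])/d[:,2]
    return T[:3,3]+d*s[:,None]
a28=np.radians(28)
def facepose(p): # mill x,y,yaw, face u (mill x), v
    M=np.eye(4);M[:3,:3]=R.from_euler('z',p[2]).as_matrix();M[:2,3]=p[:2]
    F=np.eye(4);F[:3,:3]=R.from_euler('y',-a28).as_matrix();F[:3,3]=[p[3],p[4],.06+(p[3]+.1)*np.tan(a28)]
    return M,M@F
def ap(T,q): return np.atleast_2d(q)@T[:3,:3].T+T[:3,3]
E
cat > fit.py <<'E'
from h import *
from scipy.optimize import least_squares
Z=lambda x,y:(360+x*140/600-.5+.12,180+y*140/600-.5+.12)
S=lambda x,y:(270+x/5-.4,255+y/5-.4)
mt=[((.1,-.085,.138),Z(183,48)),((.1,.085,.138),Z(70,370)),((-.1,-.085,.06),Z(516,205)),((-.1,.085,.06),Z(415,508))]
ms=[((-.1,.085,.06),S(65,450)),((-.1,-.085,.06),S(410,548)),((.1,-.085,.138),S(543,125))]
ft=[((.020-.006,-.027,.044),Z(412,252)),((.014,.027,.044),Z(380,345)),((.06,.055,.006),Z(250,375)),((.06,-.055,.006),Z(315,165))]
fs=[((.02,.027,.040),S(222,275)),((.02,-.027,.040),S(330,300))]
def res(p,full=False):
    M,F=facepose(p);r=[]
    for L,T,c in[(mt,M,'top'),(ms,M,'side'),(ft,F,'top'),(fs,F,'side')]:
        r.append(proj(c,ap(T,np.array([l[0] for l in L])))-np.array([l[1] for l in L]))
    return r if full else np.concatenate(r).ravel()
s=least_squares(res,[.5,-.28,np.radians(70),0,0],loss='soft_l1')
print(np.round(s.x,4),np.degrees(s.x[2]));
for r in res(s.x,True):print(np.round(r,1).tolist())
np.save('p.npy',s.x)
M,F=facepose(s.x)
for n,q in[('cg',(.02,0,.036)),('ng',(-.044,0,.032)),('face',(0,0,0))]:print(n,ap(F,q).round(4))
print('hop?',ap(M,(.06,0,.183)))
for n,z,uv in[('beaker',.07,(263,299)),('stopper',.033,(264.5,219)),]:print(n,onplane('top',[uv],z).round(3))
T=lambda x,y:(215+x*130/540,190+y*145/600)
print('trayfloor',onplane('top',[T(120,78),T(458,105),T(415,528),T(80,490)],.002).round(3).tolist())
print('rim',onplane('top',[T(90,28),T(495,75),T(455,565),T(35,525)],.034).round(3).tolist())
E
python3 fit.py
```

```text
[ 0.5856 -0.2034  1.2614 -0.0349  0.0013] 72.27067054905618
[[-1.7, -0.4], [-0.2, -0.1], [-0.2, -1.0], [1.2, 0.1]]
[[-1.1, -0.7], [-0.4, 0.5], [0.2, -0.1]]
[[1.1, -0.3], [1.0, 2.2], [-0.3, -0.7], [0.2, -0.4]]
[[-0.8, -1.5], [0.1, -0.3]]
cg [[ 0.574  -0.2355  0.1358]]
ng [[ 0.5574 -0.2876  0.1022]]
face [[ 0.5738 -0.2363  0.0946]]
hop? [[ 0.60391973 -0.14622252  0.183     ]]
beaker [[0.463 0.157 0.07 ]]
stopper [[0.648 0.163 0.033]]
trayfloor [[0.676, 0.215, 0.002], [0.664, 0.023, 0.002], [0.426, 0.043, 0.002], [0.442, 0.229, 0.002]]
rim [[0.698, 0.229, 0.034], [0.676, 0.004, 0.034], [0.406, 0.021, 0.034], [0.422, 0.249, 0.034]]
```

```bash
python3 -m crank '[[[-1,62,0,56,0],[-1,120,-10,112,0],[-1,170,-24,160,0],[-1,220,-24,210,0],[-1,270,-24,255,0],[-1,320,-24,295,0],[-1,370,-24,332,0],[-1,420,-24,368,0],[-1,468,-24,405,0],[-1,517,-24,440,0],[-1,566,-24,475,0],[-1,615,-24,510,0]]]' && python3 -m crank '[[[-1,49,0,27,-0.05],[-1,90,0,47,-0.075],[-1,90,0,47,-0.075],[-1,90,0,47,-0.075]]]'
python3 - <<'E'
from h import *
o,im=snap('wrist','w1.png'); print(o['clock'],o['joint_pos'],o['tool_pos'],o['orientation'],o['force'])
for n in ['nut','nut_grip','cover','cover_grip']:
    print(n,[(np.round(d['extent']).astype(int).tolist(),round(d['confidence'],2)) for d in ctrl.find_in('wrist',n)[:2]])
import pickle;pickle.dump(o,open('o1.pkl','wb'))
E
```

```text
clock: 2.85
tool_pos: [0.4835, -0.0868, 0.2511]
orientation: [-89.9, 0.0, -111.9]
force: [1.4, 2.0, -0.8]
opening: 0.0877
clock: 3.35
tool_pos: [0.493, -0.1859, 0.2504]
orientation: [-90.0, 0.0, -107.7]
force: [-0.3, -0.1, -0.2]
opening: 0.0874
3.35 [ 6.79505857e-01  5.63871234e+00 -1.57358152e+01 -1.08072054e-02
 -6.86346508e+01  7.16193584e+01] [ 0.49298861 -0.18590015  0.25044936] [-9.00118838e+01  6.65614882e-03 -1.07705074e+02] [-0.31568192 -0.11291969 -0.24860347]
nut [([387, 72, 56, 64], 0.79)]
nut_grip [([392, 75, 53, 56], 0.82), ([3, 82, 148, 217], 0.55)]
cover [([280, 10, 146, 173], 0.98)]
cover_grip [([280, 11, 143, 168], 0.91), ([285, 212, 74, 60], 0.63)]
```

View pics/w1.png

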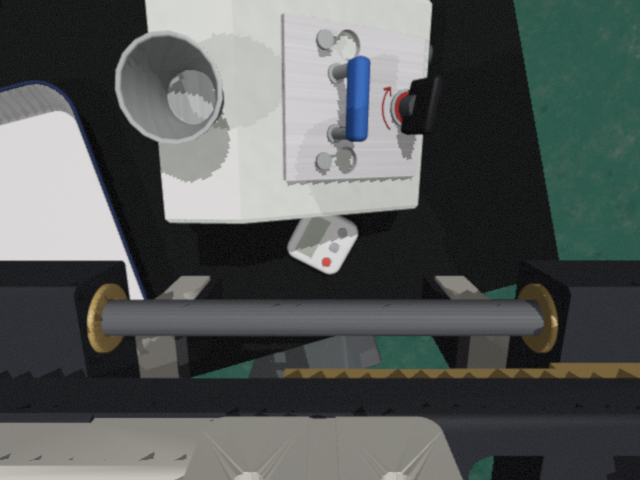

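```bash
cat > ov.py <<'E'
import sys,pickle
from h import *
def box(c,h): return np.array([[c[0]+i*h[0],c[1]+j*h[1],c[2]+k*h[2]] for i in(-1,1) for j in(-1,1) for k in(-1,1)])
ED=[(a,b) for a in range(8) for b in range(a+1,8) if bin(a^b).count('1')==1]
def draw(im,p,o,th,dx=0.,cam='wrist',sc=1,off=(0,0)):
    M,F=facepose(p)
    def d(P,T,E,col):
        q=(proj(cam,ap(T,P),o)-np.array(off)+.5)*sc-.5
        for a,b in E: cv2.line(im,tuple(np.round(q[a]).astype(int).tolist()),tuple(np.round(q[b]).astype(int).tolist()),col,1)
    d(box((.02+dx,0,.036),(.006,.027,.008)),F,ED,(0,255,255))
    d(box((-.001+dx,0,.003),(.061,.055,.003)),F,ED,(0,160,0))
    N=F.copy();N2=np.eye(4);N2[:3,:3]=R.from_euler('z',-th).as_matrix();N2[:3,3]=[-.044,0,.032+.003*th]
    d(box((0,0,-.005),(.005,.021,.015)),F@N2,ED,(0,0,255))
    d(np.array([[.1,-.085,.138],[.1,.085,.138],[-.1,.085,.06],[-.1,-.085,.06]]),M,[(0,1),(1,2),(2,3),(3,0)],(255,0,255))
E
python3 - <<'E'
from ov import *
o=pickle.load(open('o1.pkl','rb'));p=np.load('p.npy');im=cv2.imread('pics/w1.png')
sc=4;off=(270,0);c=cv2.resize(im[0:150,270:470],None,fx=4,fy=4,interpolation=2)
cv2.imwrite('pics/w1z.png',c.copy());draw(c,p,o,.3,0,'wrist',sc,off);cv2.imwrite('pics/w1o.png',c)
E
```

```text
(no output)
```

View pics/w1z.png

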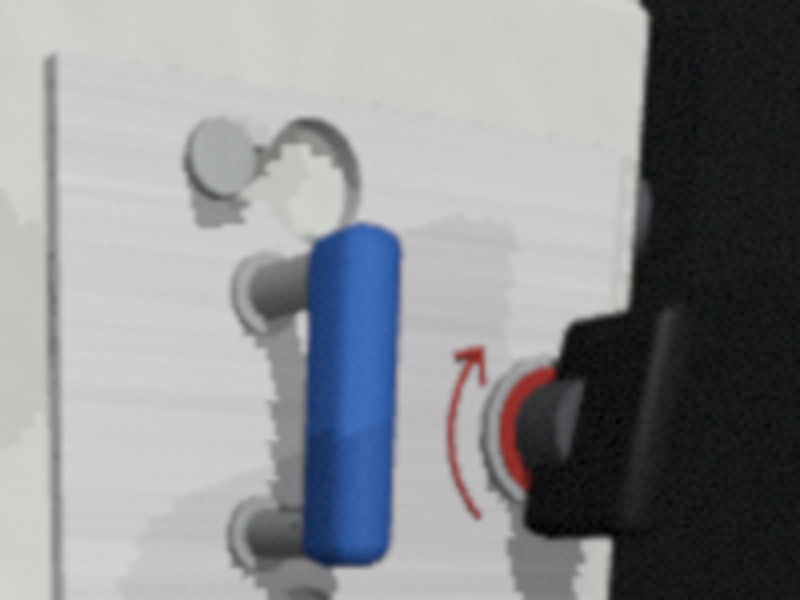

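View pics/w1o.png

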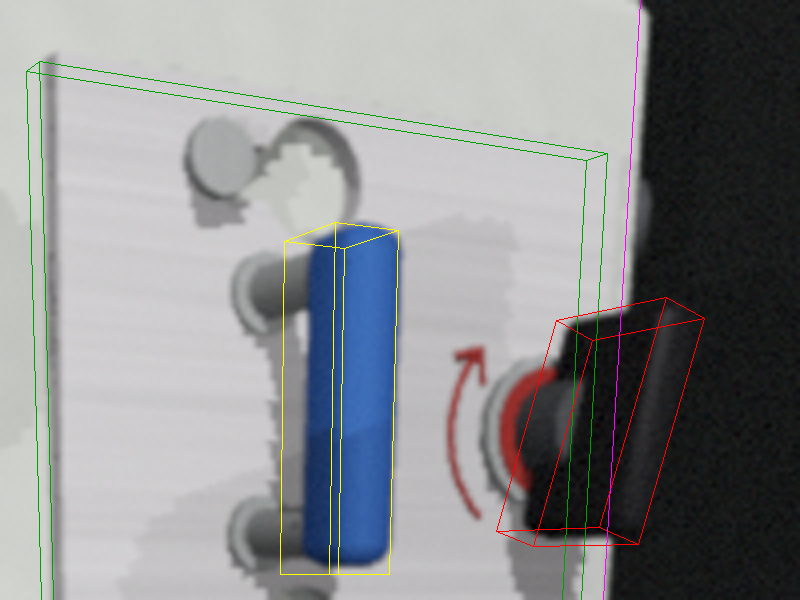

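```bash
cat > fit2.py <<'E'
from ov import *
import fit
from scipy.optimize import least_squares
o=pickle.load(open('o1.pkl','rb'))
W=lambda x,y:(270+(x+.5)/4-.5,(y+.5)/4-.5)
w=[((.032,-.041,.013),W(222,156)),((.060,-.055,.006),W(55,55)),((-.062,-.055,.006),W(618,150)),((.014,-.027,.044),W(401,228)),((.014,.027,.044),W(390,566)),((.060,-.055,.0),W(45,62))]
wm=[((-.1,-.085,.06),W(648,10))]
def res(q,full=False):
    p=q[:5]; M,F=facepose(p)
    r=(proj('wrist',ap(F,np.array([l[0] for l in w])),o)+q[5:7]-np.array([l[1] for l in w]))
    r2=(proj('wrist',ap(M,np.array([l[0] for l in wm])),o)+q[5:7]-np.array([l[1] for l in wm]))
    if full:return r,r2
    return np.concatenate([r.ravel(),r2.ravel(),fit.res(p)*.6,q[5:7]/3])
s=least_squares(res,list(np.load('p.npy'))+[0,0],loss='soft_l1')
print(s.x.round(4),np.degrees(s.x[2]))
for r in res(s.x,True):print(r.round(1).tolist())
for r in fit.res(s.x[:5],True):print(r.round(1).tolist())
np.save('p2.npy',s.x[:5]);M,F=facepose(s.x)
for n,q in[('cg',(.02,0,.036)),('ng',(-.044,0,.032)),('face',(0,0,0))]:print(n,ap(F,q).round(4))
im=cv2.imread('pics/w1.png')
sc=4;off=(270,0);c=cv2.resize(im[0:150,270:470],None,fx=4,fy=4,interpolation=2)
draw(c,s.x[:5],o,.17,0,'wrist',sc,off);cv2.imwrite('pics/w1o2.png',c)
E
python3 fit2.py
```

```text
[ 0.5856 -0.2034  1.2614 -0.0349  0.0013] 72.27067054905618
[[-1.7, -0.4], [-0.2, -0.1], [-0.2, -1.0], [1.2, 0.1]]
[[-1.1, -0.7], [-0.4, 0.5], [0.2, -0.1]]
[[1.1, -0.3], [1.0, 2.2], [-0.3, -0.7], [0.2, -0.4]]
[[-0.8, -1.5], [0.1, -0.3]]
cg [[ 0.574  -0.2355  0.1358]]
ng [[ 0.5574 -0.2876  0.1022]]
face [[ 0.5738 -0.2363  0.0946]]
hop? [[ 0.60391973 -0.14622252  0.183     ]]
beaker [[0.463 0.157 0.07 ]]
stopper [[0.648 0.163 0.033]]
trayfloor [[0.676, 0.215, 0.002], [0.664, 0.023, 0.002], [0.426, 0.043, 0.002], [0.442, 0.229, 0.002]]
rim [[0.698, 0.229, 0.034], [0.676, 0.004, 0.034], [0.406, 0.021, 0.034], [0.422, 0.249, 0.034]]
[ 5.8480e-01 -2.0260e-01  1.2479e+00 -3.6000e-02 -8.0000e-04  1.2282e+00
 -4.4270e-01] 71.50154077215234
[[-0.2, 0.5], [-0.6, -0.9], [-0.1, 0.7], [1.9, -0.7], [1.2, 0.9], [-1.4, -0.1]]
[[-0.2, -0.3]]
[[-1.3, -0.5], [-0.9, -0.5], [-0.2, 0.1], [0.2, 0.8]]
[[-1.8, -1.5], [-1.5, 0.4], [0.2, 0.1]]
[[1.5, -0.4], [1.1, 2.0], [-0.2, -1.3], [0.9, -0.7]]
[[-0.6, -1.2], [0.2, 0.2]]
cg [[ 0.5744 -0.2363  0.1352]]
ng [[ 0.5571 -0.2881  0.1016]]
face [[ 0.5742 -0.237   0.094 ]]
```

View pics/w1o2.png

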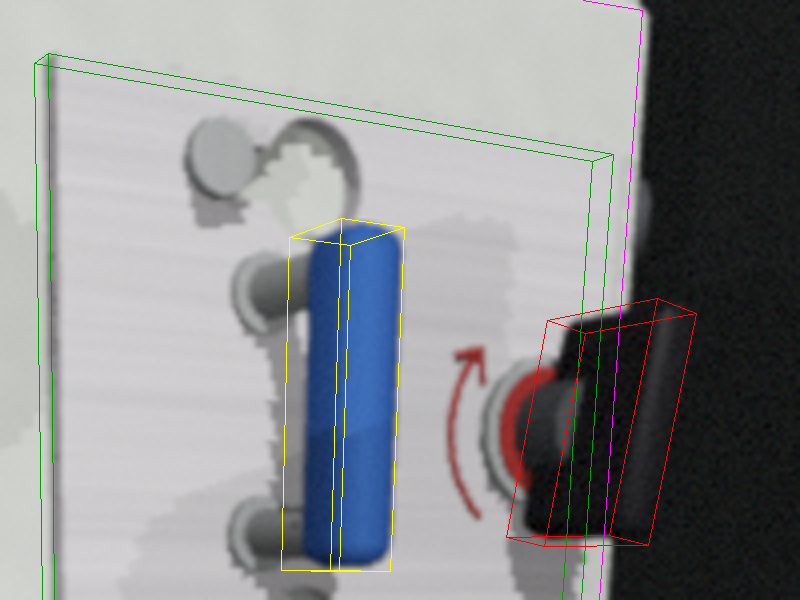

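```bash
python3 -m crank '[[[0.2,40,0,46,0.08],[0.455,80,30,93,0.16],[0.455,80,80,93,0.16],[0.455,80,115,93,0.16],[0.455,80,115,93,0.16]]]'
python3 - <<'E'
from ov import *
o,im=snap('wrist','w2.png'); print(o['clock'],o['joint_pos'].round(1),o['tool_pos'].round(4),o['orientation'].round(2),o['opening'])
pickle.dump(o,open('o2.pkl','wb'))
c=im[:,:,::-1].copy();draw(c,np.load('p2.npy'),o,.17);cv2.imwrite('pics/w2o.png',c)
E
```

```text
clock: 4.22
tool_pos: [0.5559, -0.2893, 0.1327]
orientation: [-90.3, -0.1, -116.8]
force: [0.3, -0.5, -0.2]
opening: 0.0434
4.225 [ -9.7  20.4 -12.5  -0.  -57.4  72.9] [ 0.5559 -0.2893  0.1327] [-9.0340e+01 -8.0000e-02 -1.1678e+02] 0.043446870508537294
```

View pics/w2o.png

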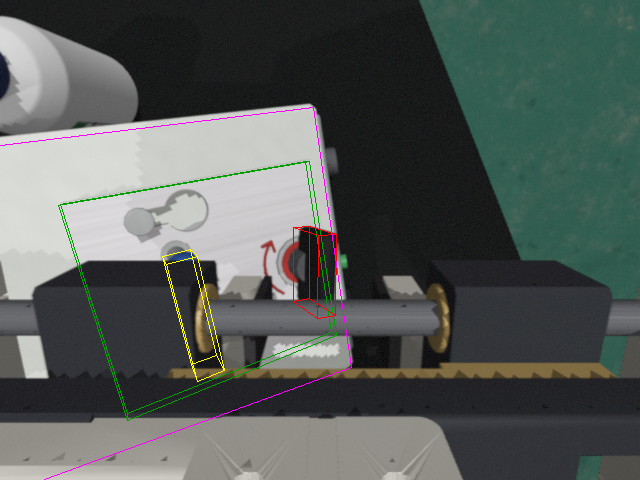

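View pics/w2.png

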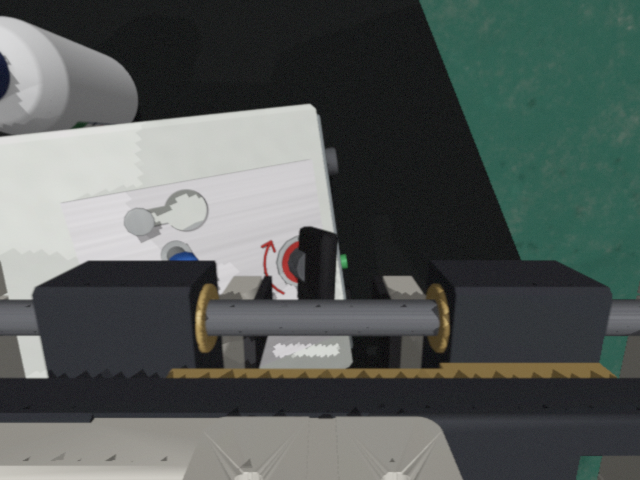

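```bash
python3 -m crank '[[[0.455,1,5,2,0],[0.455,1,5,2,0],[0.455,1,18,2,0],[0.455,1,31,2,0],[0.455,1,31,2,0],[0.55,1,31,2,0],[0.6,1,31,2,0],[0.6,1,31,2,0]]]'
python3 - <<'E'
from ov import *
o,im=snap('wrist','w3.png'); print(o['clock'],o['joint_pos'].round(1),o['tool_pos'].round(4),o['orientation'].round(2),o['opening'],o['force'])
E
```

```text
clock: 5.28
tool_pos: [0.5591, -0.2921, 0.1049]
orientation: [-90.0, 0.0, -116.8]
force: [-0.2, 0.1, -0.1]
opening: 0.0177
5.275 [ -9.9  22.1 -14.    0.  -53.8  73.1] [ 0.5591 -0.2921  0.1049] [ -89.97    0.   -116.8 ] 0.017703594434289673 [-0.16300337  0.13452781 -0.13132204]
```

View pics/w3.png

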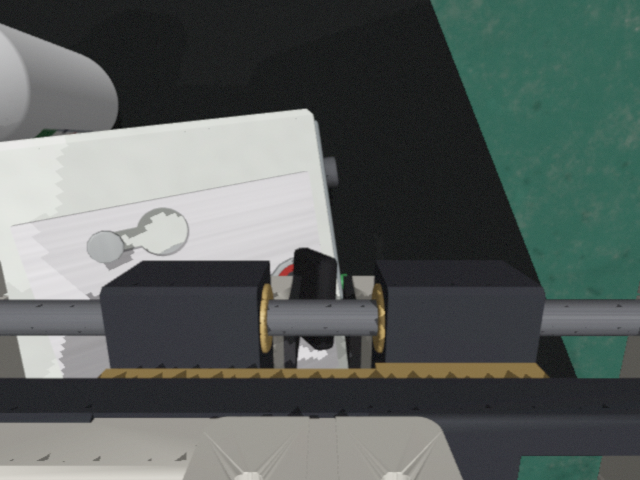

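```bash
python3 -m crank '[[[0.56,-0.5,5.5,-2,0],[0.56,-0.5,5.5,-2,0],[0.58,-0.3,5.3,-2,0.14],[0.6,-0.1,5,-2,0.28],[0.61,0.1,4.5,-2,0.42],[0.62,0.3,4.2,-2,0.56],[0.63,0.5,3.8,-2,0.70],[0.64,0.7,3.4,-2,0.84],[0.66,0.8,3,-2,0.98],[0.68,1,2.7,-2,1.12],[0.7,1.2,2.3,-2,1.26],[0.7,1.4,2,-1.8,1.4]]]'
python3 - <<'E'
from ov import *
o,im=snap('wrist','w4.png'); print(o['clock'],o['joint_pos'].round(1),o['tool_pos'].round(4),o['orientation'].round(2),o['opening'],o['force'],o['moment'])
E
```

```text
clock: 6.82
tool_pos: [0.5563, -0.2929, 0.1028]
orientation: [-90.0, -0.0, 162.7]
force: [-0.4, -1.6, 1.4]
opening: 0.0134
6.825 [-10.   22.1 -14.4   0.  -53.5  -7.3] [ 0.5563 -0.2929  0.1028] [-8.9960e+01 -2.0000e-02  1.6273e+02] 0.013377574146396395 [-0.40277751 -1.62821142  1.40639803] [-0.38431827  0.28683598  0.1355418 ]
```

View pics/w4.png

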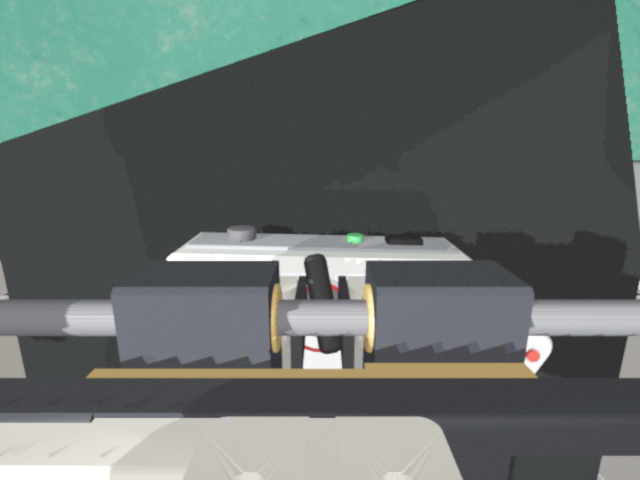

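```bash
python3 -m crank '[[[0.7,0,-0.3,0.2,0.14],[0.7,0,-0.7,0.4,0.28],[0.7,0,-1.1,0.6,0.42],[0.69,0,-1.5,0.8,0.56],[0.68,0,-1.9,1,0.7],[0.67,0,-2.2,1.2,0.84],[0.66,0,-2.6,1.4,0.98],[0.64,0,-3,1.6,1.12],[0.62,0,-3.3,1.8,1.26],[0.61,0,-3.7,2,1.4],[0.6,0,-4,2.2,1.54],[0.6,0,-4,2.2,1.54]]]'
python3 - <<'E'
from ov import *
o,im=snap('wrist','w5.png'); print(o['clock'],o['joint_pos'].round(1),o['tool_pos'].round(4),o['orientation'].round(2),o['opening'],o['force'],o['moment'])
pickle.dump(o,open('o5.pkl','wb'))
E
```

```text
clock: 8.38
tool_pos: [0.5543, -0.2937, 0.1064]
orientation: [-89.8, -0.0, 74.8]
force: [-4.5, 4.3, 4.9]
opening: 0.0173
8.375 [-10.1  21.8 -14.2  -0.1 -54.2 -95.1] [ 0.5543 -0.2937  0.1064] [-8.981e+01 -3.000e-02  7.477e+01] 0.017285901887563078 [-4.45662962  4.28766083  4.93881275] [1.62612597 1.56446873 0.08973729]
```

View pics/w5.png

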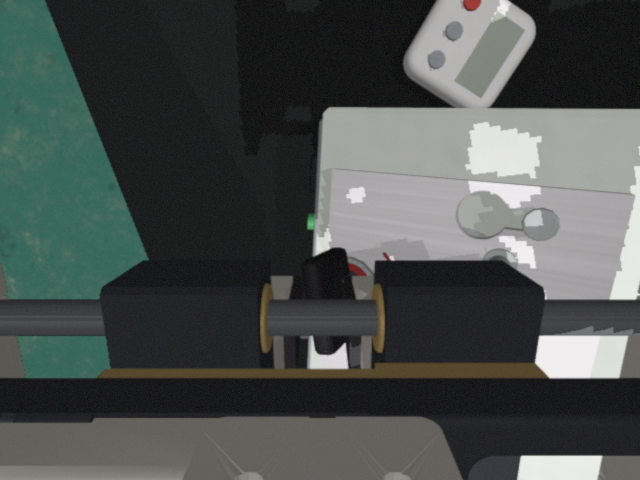

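```bash
python3 -m crank '[[[0.6,0,-0.2,0,0.1],[0.6,0,-0.2,0,0.1],[0.5,0,-0.2,0,0],[0.4,0,-15,0,0],[0.3,0,-60,0,0],[0.2,0,-80,0,-0.18],[0,0,-100,0,-0.36],[-0.2,0,-110,0,-0.54],[-0.32,0,-110,0,-0.72]]]'
python3 -m crank '[[[-0.32,-20,0,30,-0.18],[-0.32,-40,0,60,-0.36],[-0.32,-40,0,60,-0.54],[-0.32,-40,0,60,-0.72],[-0.32,-40,0,60,-0.79],[-0.32,-40,0,60,-0.79]]]'
python3 - <<'E'
from ov import *
o,im=snap('wrist','w6.png'); print(o['clock'],o['joint_pos'].round(1),o['tool_pos'].round(4),o['orientation'].round(2),o['opening'],o['force'],o['moment'])
pickle.dump(o,open('o6.pkl','wb'))
c=im[:,:,::-1].copy();draw(c,np.load('p2.npy'),o,2.9);cv2.imwrite('pics/w6o.png',c)
snap('top','t6.png')
E
```

```text
clock: 9.55
tool_pos: [0.5566, -0.2948, 0.2189]
orientation: [-90.1, 0.1, 116.3]
force: [0.5, 0.3, 0.1]
opening: 0.0555
clock: 10.3
tool_pos: [0.5197, -0.3569, 0.2175]
orientation: [-90.0, 0.1, 161.2]
force: [0.6, 0.6, 0.4]
opening: 0.0576
10.3 [-16.8  16.7  -6.1   0.  -67.2  -2.1] [ 0.5197 -0.3569  0.2175] [-9.0000e+01  5.0000e-02  1.6118e+02] 0.05762512172738257 [0.63947006 0.55198869 0.37417878] [ 0.10419485 -0.11258945  0.02398825]
```

View pics/w6.png

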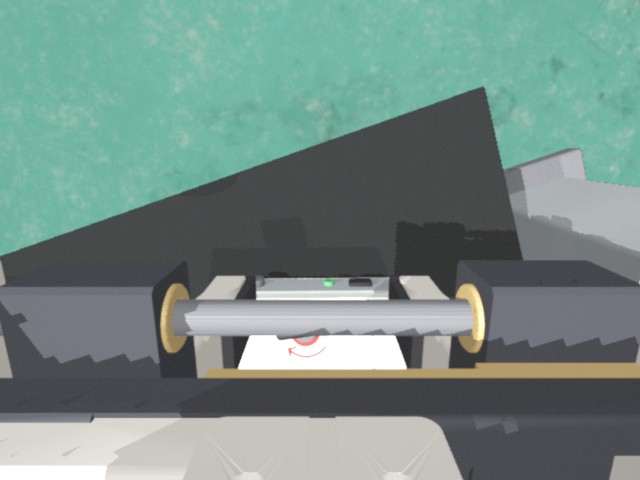

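View pics/w6o.png

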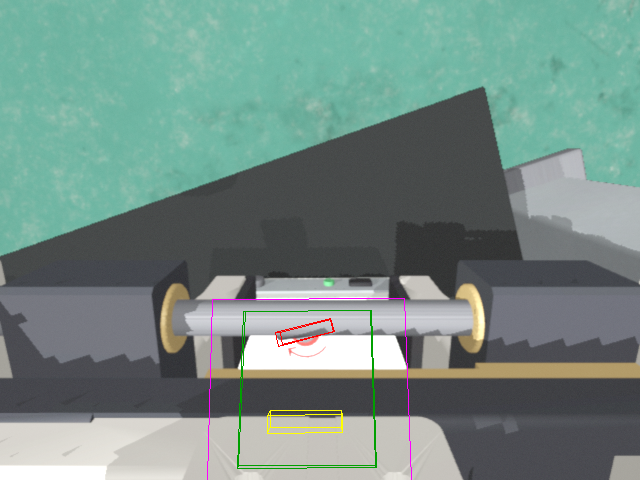

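```bash
python3 -m crank '[[[-0.32,-4,-5,-60,0],[-0.32,-8,-5,-120,0],[-0.32,-12,-5,-170,0],[-0.32,-12,-5,-197,0],[-0.32,-12,-5,-197,0],[-0.32,-12,-5,-197,0]]]'
python3 - <<'E'
from ov import *
o,im=snap('wrist','w7.png'); print(o['clock'],o['joint_pos'].round(1),o['tool_pos'].round(4),o['orientation'].round(2),o['opening'],o['force'],o['moment'])
pickle.dump(o,open('o7.pkl','wb'))
c=im[:,:,::-1].copy();draw(c,np.load('p2.npy'),o,2.95);cv2.imwrite('pics/w7o.png',c)
E
```

```text
clock: 11.15
tool_pos: [0.5941, -0.1743, 0.2217]
orientation: [-90.0, -0.0, 161.2]
force: [-0.4, -0.3, 0.3]
opening: 0.0576
11.15 [  1.7  15.5  -7.2   0.  -67.3 -20.5] [ 0.5941 -0.1743  0.2217] [-89.99  -0.   161.23] 0.0575702376954661 [-0.39359329 -0.28603893  0.34756211] [ 0.07573829 -0.05347423  0.02477199]
```

View pics/w7.png

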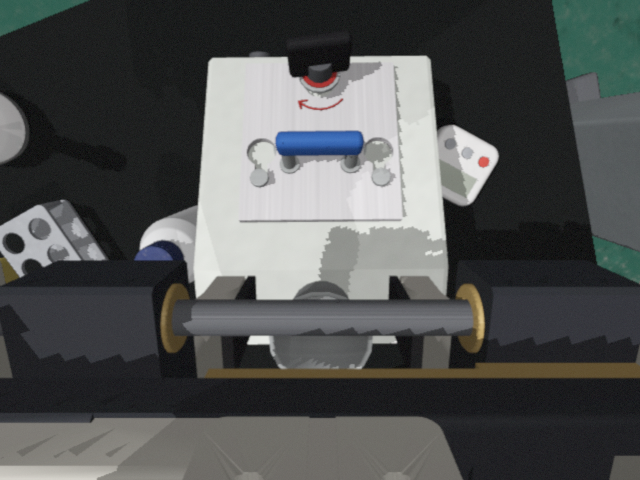

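View pics/w7o.png

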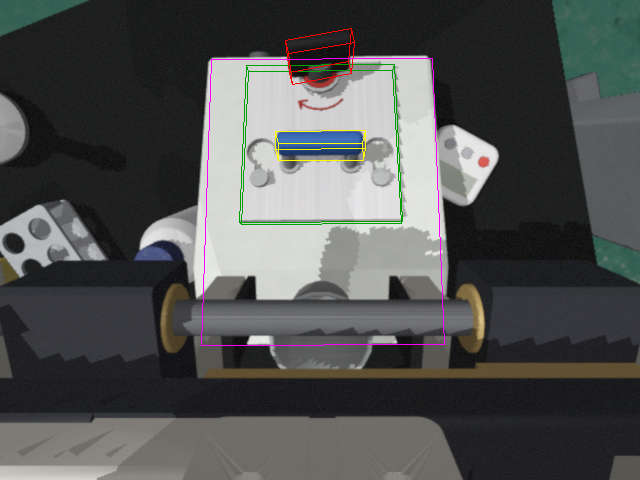

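```bash
python3 -m crank '[[[-0.5,-1,0,40,0],[-0.5,-2,30,65,0],[-0.5,-2,70,65,0],[-0.5,-2,95,65,0],[-0.5,-2,103,65,0],[-0.5,-2,103,65,0],[-0.3,-2,103,65,0],[-0.2,-2,103,65,0],[0,-2,103,65,0],[0.5,-2,103,65,0],[1,-2,103,65,0]]]'
python3 - <<'E'
from ov import *
o,im=snap('wrist','w8.png'); print(o['clock'],o['joint_pos'].round(1),o['tool_pos'].round(4),o['orientation'].round(2),o['opening'],o['force'],o['moment'])
pickle.dump(o,open('o8.pkl','wb'))
E
```

```text
clock: 12.58
tool_pos: [0.5754, -0.2363, 0.1196]
orientation: [-90.0, 0.0, 161.3]
force: [-3.2, 0.5, 6.1]
opening: 0.0537
12.575 [ -4.4  20.5 -14.3   0.  -55.1 -14.4] [ 0.5754 -0.2363  0.1196] [-8.9990e+01  4.0000e-02  1.6129e+02] 0.053691977622691574 [-3.2237857   0.50551963  6.09660368] [ 0.49436319  1.05766763 -0.01438698]
```

View pics/w8.png

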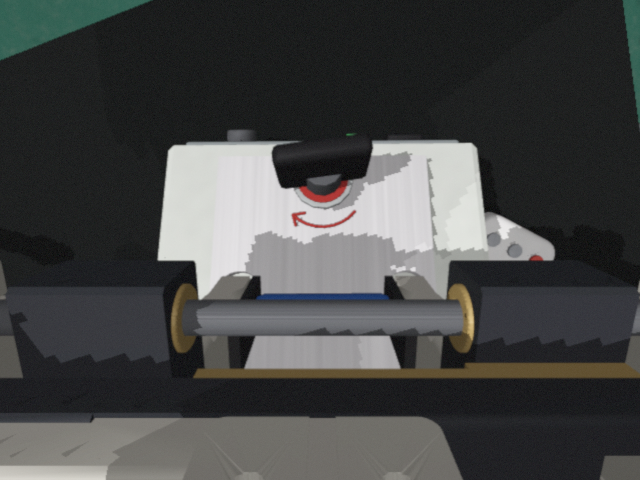

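```bash
python3 -m crank '[[[1,0,-1.6,-3,0],[1,0,-3.2,-6,0],[1,0,-4.8,-9,0],[1,0,-6.4,-12,0],[1,0,-8,-15,0],[1,0,-9.3,-17.5,0],[1,0,-10.4,-19.5,0],[1,0,-10.4,-19.5,0],[1,0,-10.4,-19.5,0]]]'
python3 - <<'E'
from ov import *
o,im=snap('wrist','w9.png'); print(o['clock'],o['tool_pos'].round(4),o['orientation'].round(2),o['opening'],o['force'],o['moment'])
o8=pickle.load(open('o8.pkl','rb'));M,F=facepose(np.load('p2.npy'));print('face shift',(F[:3,:3].T@(o['tool_pos']-o8['tool_pos']))*1e3)
pickle.dump(o,open('o9.pkl','wb'))
c=im[:,:,::-1].copy();draw(c,np.load('p2.npy'),o,3.0,.022);cv2.imwrite('pics/w9o.png',c)
E
```

```text
clock: 13.75
tool_pos: [0.5811, -0.2189, 0.1294]
orientation: [-89.9, -0.0, 161.3]
force: [-2.4, -6.4, 2.1]
opening: 0.0537
13.75 [ 0.5811 -0.2189  0.1294] [-8.9920e+01 -1.0000e-02  1.6125e+02] 0.05368025926108913 [-2.41511618 -6.40959029  2.13280514] [-1.82428346  0.85415655 -0.04187317]
face shift [ 2.07853633e+01  1.26094007e-01 -1.52537839e-02]
```

View pics/w9.png

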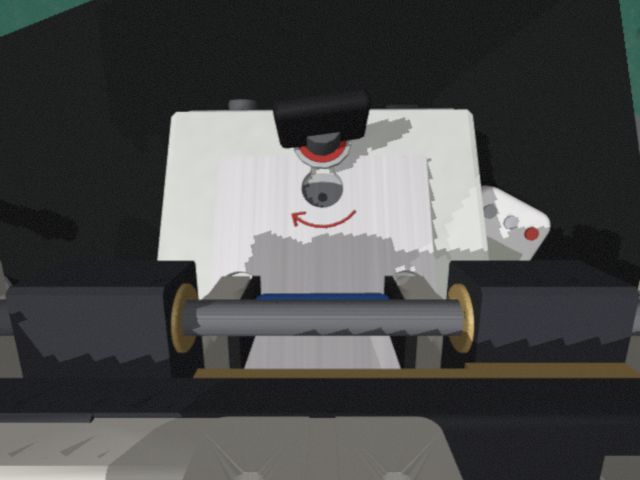

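View pics/w9o.png

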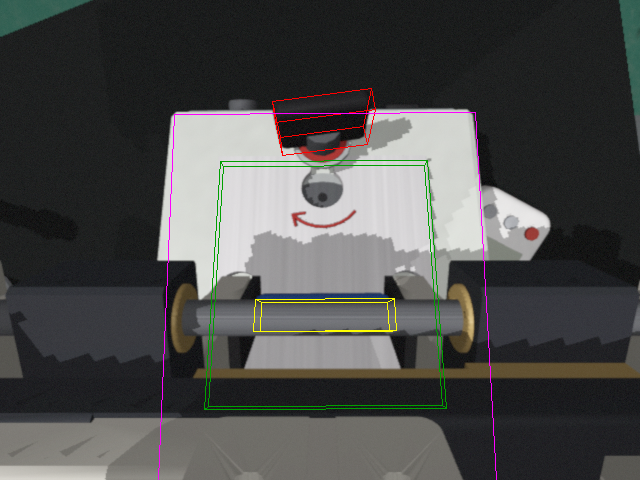

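Run:
```python
from ov import *
p=np.load('p2.npy');M,F=facepose(p)
o9=pickle.load(open('o9.pkl','rb'));o1=pickle.load(open('o1.pkl','rb'));o7=pickle.load(open('o7.pkl','rb'))
def circ(c,r,T,n=60):
    t=np.linspace(0,2*np.pi,n);return ap(T,np.c_[c[0]+r*np.cos(t),c[1]+r*np.sin(t),np.full(n,c[2])])
def dc(im,P,o,col,sc,off,cam='wrist'):
    q=(proj(cam,P,o)-np.array(off)+.5)*sc-.5
    cv2.polylines(im,[np.round(q).astype(int)],True,col,1)
for f,o,th,roi in[('w1.png',o1,.17,(370,60,100,75)),('w9.png',o9,3.,(270,85,110,80)),('w7.png',o7,3.0,(270,20,110,80))]:
    im=cv2.imread('pics/'+f);x,y,w,h=roi;c=cv2.resize(im[y:y+h,x:x+w],None,fx=7,fy=7,interpolation=2)
    b=.032+.003*th
    for z,col in[(b-.022,(0,255,0)),(b-.026,(255,0,0))]: dc(c,circ((-.044,0,z),.015,F),o,col,7,(x,y))
    cv2.imwrite('pics/fl_'+f,c)
im=cv2.imread('pics/w1.png');c=cv2.resize(im[20:220,80:280],None,fx=3,fy=3,interpolation=2)
for z in(.183,.138):dc(c,circ((.065,0,z),.03,M),o1,(0,255,0) if z>.15 else(0,0,255),3,(80,20))
dc(c,ap(M,[[.047,-.085,.138],[.047,.085,.138]]),o1,(255,0,255),3,(80,20))
cv2.imwrite('pics/hop.png',c)
```

```text
(no output)
```

View pics/fl_w1.png

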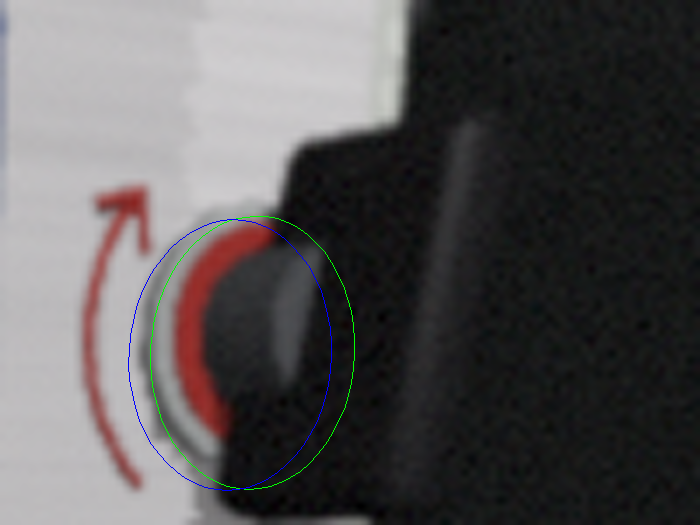

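View pics/fl_w9.png

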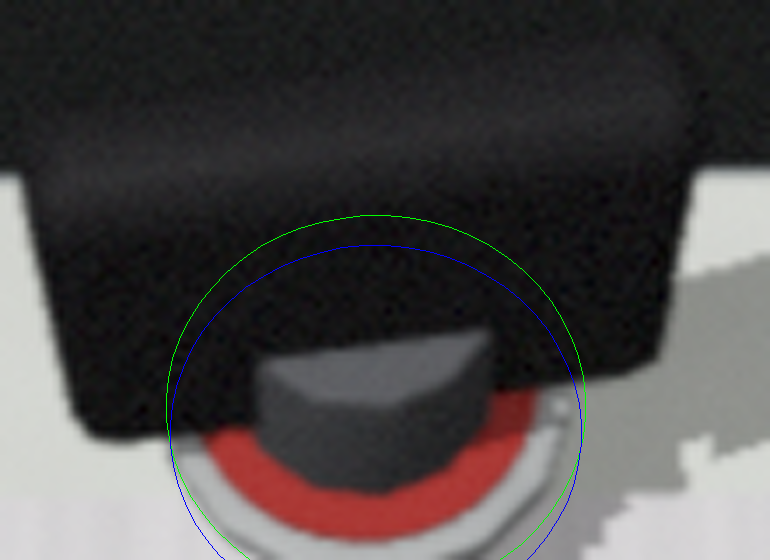

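View pics/hop.png

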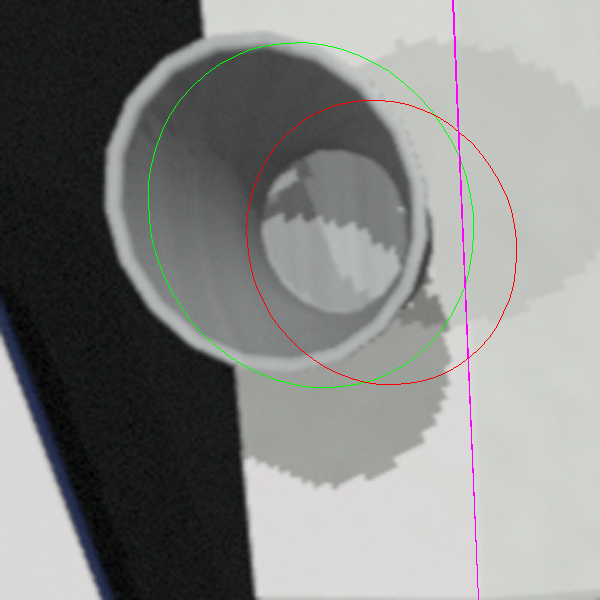

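```bash
python3 -m crank '[[[1,0,-1.7,-3.3,0],[1,0,-1.7,-3.3,0],[1,0,-5.4,-1.7,0],[1,0,-9.1,0,0],[1,0,-12.8,1.6,0],[1,0,-16.5,3.1,0],[1,0,-18.2,4,0],[1,0,-18.2,4,0]]]'
python3 - <<'E'
from ov import *
o,im=snap('wrist','w10.png'); print(o['clock'],o['tool_pos'].round(4),o['orientation'].round(2),o['opening'],o['force'],o['moment'])
o8=pickle.load(open('o8.pkl','rb'));M,F=facepose(np.load('p2.npy'));print('face shift',(F[:3,:3].T@(o['tool_pos']-o8['tool_pos']))*1e3)
E
```

```text
clock: 14.8
tool_pos: [0.5796, -0.2214, 0.1468]
orientation: [-90.0, -0.1, 161.2]
force: [-0.8, -0.1, -8.6]
opening: 0.0534
14.8 [ 0.5796 -0.2214  0.1468] [-9.0010e+01 -8.0000e-02  1.6124e+02] 0.05344591008044286 [-0.76082006 -0.14925143 -8.56756349] [ 0.48876953  0.24601335 -0.04421846]
face shift [26.47000089  0.71537056 16.67937377]
```

View pics/w10.png

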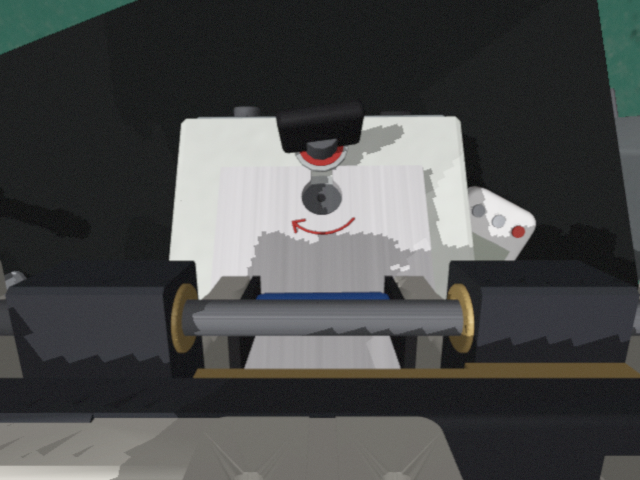

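```bash
python3 -m crank '[[[1,0,-2,-3,0],[1,0,-4.5,-6,0],[1,0,-6.5,-8,0],[1,0,-9,-9,0],[1,0,-14,-9,0],[1,0,-20,-9,0],[1,0,-20,-9,0]]]'
python3 - <<'E'
from ov import *
o,im=snap('wrist','w11.png'); print(o['clock'],o['tool_pos'].round(4),o['orientation'].round(2),o['opening'],o['force'],o['moment'])
o8=pickle.load(open('o8.pkl','rb'));M,F=facepose(np.load('p2.npy'));print('face shift',(F[:3,:3].T@(o['tool_pos']-o8['tool_pos']))*1e3)
E
```

```text
clock: 15.72
tool_pos: [0.5836, -0.2133, 0.168]
orientation: [-90.0, 0.1, 161.3]
force: [-0.7, 0.5, -3.9]
opening: 0.0534
15.725 [ 0.5836 -0.2133  0.168 ] [-9.0010e+01  8.0000e-02  1.6126e+02] 0.05336905620207364 [-0.69656809  0.46759032 -3.88293919] [ 0.14160216 -0.09542396 -0.0186514 ]
face shift [44.29227058 -0.48045396 31.22803916]
```

View pics/w11.png

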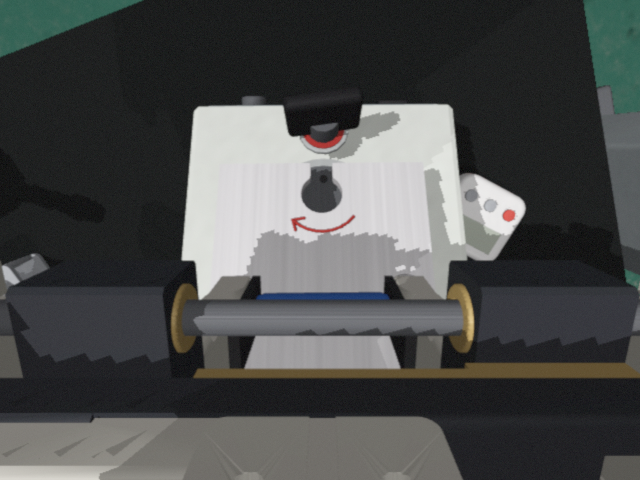

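```bash
python3 -m crank '[[[1,0,-25,0,0],[1,0,-60,0,0],[1,0,-90,0,0],[1,5,-95,-15,0],[1,20,-95,-50,-0.05],[1,40,-95,-95,-0.1],[1,60,-95,-140,-0.15],[1,80,-95,-185,-0.2],[1,100,-95,-230,-0.25],[1,118,-95,-275,-0.255],[1,126,-95,-296,-0.255],[1,126,-95,-296,-0.255]]]'
python3 - <<'E'
from ov import *
o,im=snap('wrist','w12.png'); print(o['clock'],o['tool_pos'].round(4),o['orientation'].round(2),o['opening'],o['force'],o['moment'])
snap('side','s12.png');snap('top','t12.png')
pickle.dump(o,open('o12.pkl','wb'))
c=cv2.imread('pics/s12.png');cv2.imwrite('pics/s12z.png',cv2.resize(c[100:340,200:420],None,fx=2.5,fy=2.5,interpolation=2))
E
```

```text
clock: 17.27
tool_pos: [0.5582, 0.1093, 0.2611]
orientation: [-90.0, -0.1, 176.0]
force: [-0.2, -0.1, -2.7]
opening: 0.0539
17.275 [0.5582 0.1093 0.2611] [-8.997e+01 -9.000e-02  1.760e+02] 0.05390858774594296 [-0.24807306 -0.09393162 -2.68092824] [ 0.00048352 -0.07314824  0.04438627]
```

View pics/w12.png

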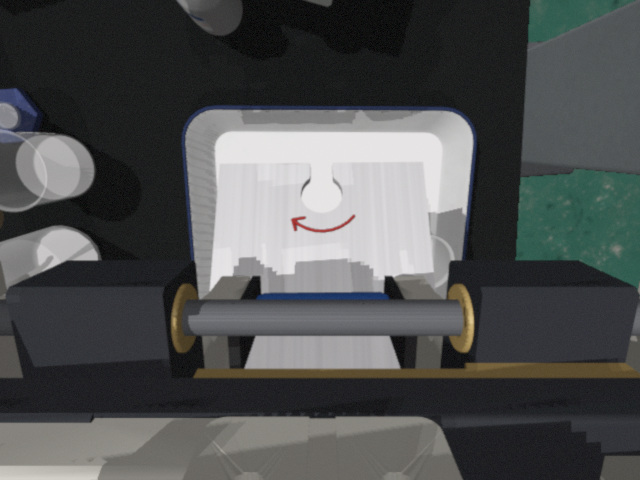

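View pics/s12z.png

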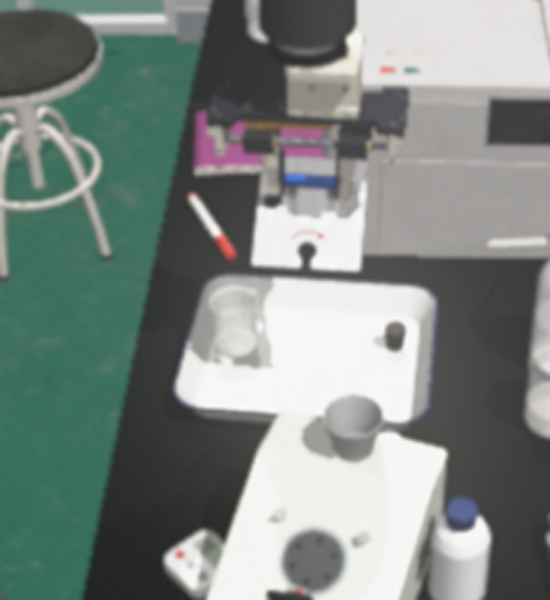

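View pics/t12.png

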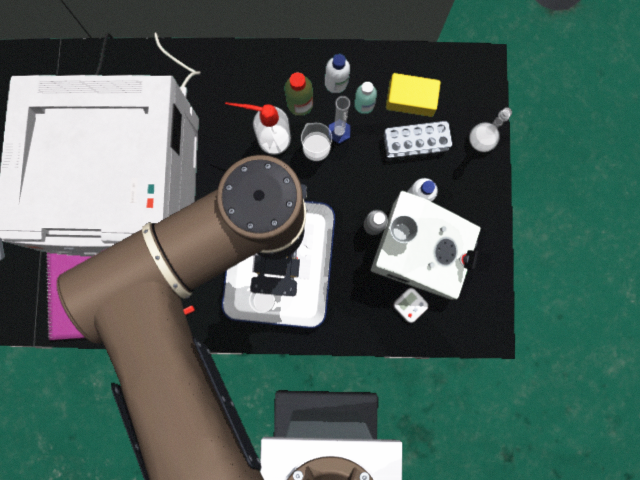

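```bash
python3 -m crank '[[[1,-1,30,1,0],[1,-1,70,1,0],[1,-1,110,1,0],[1,-1,145,1,0],[1,-1,170,1,0],[1,-1,185,1,0],[1,-1,192,1,0],[1,-1,196,1,0],[1,-1,196,1,0]]]'
python3 - <<'E'
from ov import *
o,im=snap('wrist','w13.png'); print(o['clock'],o['tool_pos'].round(4),o['orientation'].round(2),o['opening'],o['force'],o['moment'])
pickle.dump(o,open('o13.pkl','wb'))
E
```

```text
clock: 18.55
tool_pos: [0.5602, 0.1067, 0.0667]
orientation: [-90.0, 0.0, 175.9]
force: [0.1, -0.3, -3.9]
opening: 0.0539
18.55 [0.5602 0.1067 0.0667] [-9.0020e+01  5.0000e-02  1.7588e+02] 0.053907450842535176 [ 0.11292151 -0.28732741 -3.94010371] [ 0.10283594 -0.03280779  0.03990157]
```

View pics/w13.png

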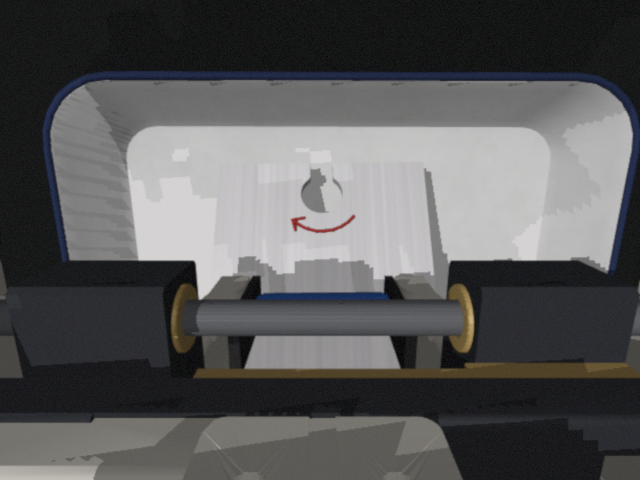

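```bash
python3 -m crank '[[[1,0,4,0,0],[1,0,8,0,0],[1,0,13,-6,0],[1,0,18.5,-11.5,0],[1,0,24.3,-17,0],[1,0,30.6,-21.5,0],[1,0,35,-24,0],[1,0,39,-26.5,0],[1,0,39,-26.5,0]]]'
python3 - <<'E'
from ov import *
o,im=snap('wrist','w14.png'); print(o['clock'],o['tool_pos'].round(4),o['orientation'].round(2),o['opening'],o['force'],o['moment'])
E
```

```text
clock: 19.73
tool_pos: [0.562, 0.1332, 0.0267]
orientation: [-90.0, 0.0, 175.9]
force: [2.9, 3.5, 1.6]
opening: 0.054
19.725 [0.562  0.1332 0.0267] [-89.98   0.   175.9 ] 0.05395769012469253 [2.93946045 3.51887086 1.58514194] [ 0.8649503  -0.83004558  0.15527951]
```

View pics/w14.png

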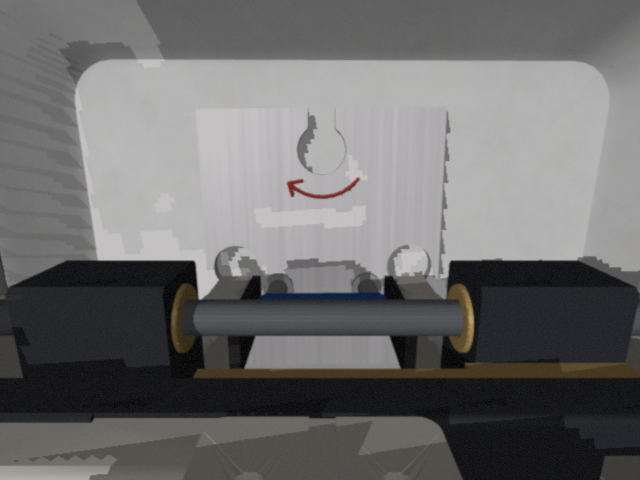

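```bash
python3 -m crank '[[[1,0,2,-1.5,0],[1,0,4,-2.5,0],[1,0,5,-3,0],[1,0,5,-3,0],[1,0,5,-3,0]]]'
python3 - <<'E'
from ov import *
o,im=snap('wrist','w15.png'); print(o['clock'],o['tool_pos'].round(4),o['orientation'].round(2),o['opening'],o['force'],o['moment'])
pickle.dump(o,open('o15.pkl','wb'))
E
```

```text
clock: 20.4
tool_pos: [0.5616, 0.1352, 0.0223]
orientation: [-89.9, -0.0, 175.9]
force: [-0.1, -2.9, 5.3]
opening: 0.0536
20.4 [0.5616 0.1352 0.0223] [-8.9940e+01 -4.0000e-02  1.7586e+02] 0.053578802328195924 [-0.08458875 -2.88095739  5.34480751] [-1.24943547 -0.36475648  0.09330865]
```

View pics/w15.png

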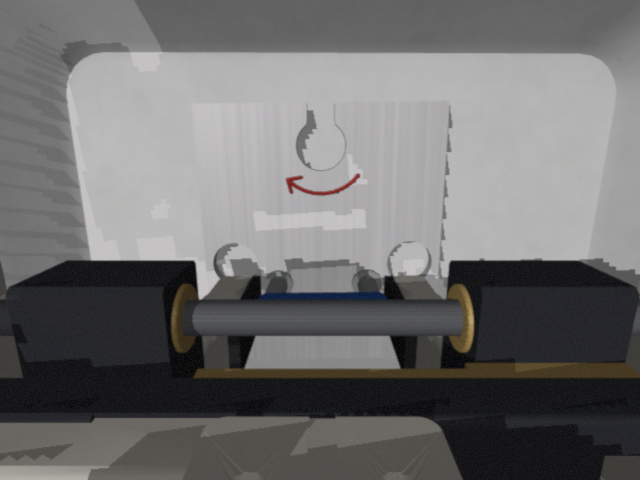

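```bash
python3 -m crank '[[[1,0,0.8,-0.3,0],[1,0,0.8,-0.3,0],[-0.3,0,0.8,-0.3,0],[-0.4,0,0.5,-0.3,0],[-0.45,0,0,-0.3,0],[-0.45,0,0,-0.3,0],[-0.45,0,-10,-0.3,0],[-0.45,0,-30,-0.3,0],[-0.45,0,-70,-0.3,0],[-0.45,0,-130,-0.3,0],[-0.45,0,-180,-0.3,0]]]'
python3 - <<'E'
from ov import *
o,im=snap('wrist','w16.png'); print(o['clock'],o['tool_pos'].round(4),o['opening'],o['force'])
snap('side','s16.png')
c=cv2.imread('pics/s16.png');cv2.imwrite('pics/s16z.png',cv2.resize(c[190:380,240:420],None,fx=3,fy=3,interpolation=2))
E
```

```text
clock: 21.82
tool_pos: [0.5621, 0.1363, 0.2053]
orientation: [-90.0, 0.1, 175.9]
force: [1.0, 0.8, -0.7]
opening: 0.0633
21.825 [0.5621 0.1363 0.2053] 0.06333771558321365 [ 0.95462575  0.79636001 -0.65323719]
```

View pics/w16.png

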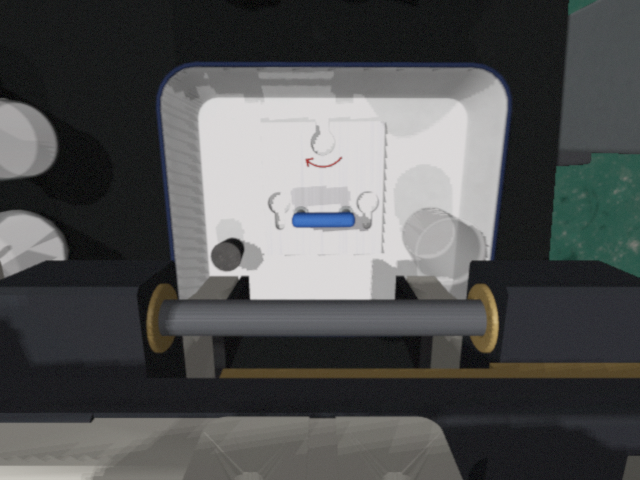

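View pics/s16z.png

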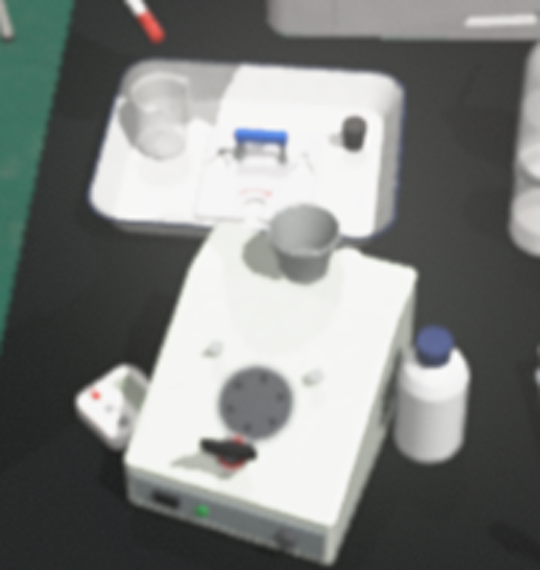

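```bash
python3 -m crank '[[[-0.45,0,-20,0,0],[-0.45,0,-20,0,0]]]'
python3 - <<'E'
from h import *
print(ctrl.close_job())
E
```

```text
clock: 22.18
tool_pos: [0.5627, 0.1366, 0.2241]
orientation: [-90.1, 0.2, 175.9]
force: [0.1, -1.4, 0.1]
opening: 0.0638
the job is handed in; nothing more can be done
None
```

I carried out the whole job and handed it in at 22.2 s of the 61 s allowed; it gave no verdict.

- **Nut:** I turned the wing nut clockwise between the fingers to about 3.0 rad. That is an image estimate, from about 0.17 rad at the start. It looked unchanged in the last side picture.
- **Cover:** I slid the plate about 21 mm up the face, and about 25 mm before lifting, with no measured movement off it. I then lifted it off and lowered it edge first into the tray until it lay flat, and let it go.
- **Last checks:** The last wrist and side pictures show the cover flat in the tray, handle up, between the standing beaker and stopper. The blue bottle and timer looked in place in the last side picture, and the white bottle in a top view taken before the cover was laid down. The marker was only partly in view and its position was not measured. The gripper is clear, about 0.2 m up, with near-zero force.
- **Disagreement:** As the plate came off the studs the wrist read about 8.6 N downward instead of its 3 N weight. It was probably touching the nut's flange. I moved it up the slope and the reading went back to about 4 N.

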